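# Load, lock and start a sample-jar shaker

### The arm

A 6-joint arm with a two-finger parallel gripper is mounted at the origin on the work surface. World frame = base frame: x ahead of the robot, y to its left, z up, the work surface at z = 0. Lengths are in m, angles in degrees, forces in N, time in s.
With the tool pointing down it reaches from about 0.25 to 0.725 m from the base axis. Payload 9.7 kg.
Tool frame: the origin (TCP) lies at the very end of the fingers, on their centre line; the grasp point (between the pads) lies 19 mm behind it (bot.grip_depth is the distance from the TCP to the grasp point, in m); z points along the fingers, y is the direction in which the jaws open and shut (so a half turn about z gives the same grasp; the last joint's range is limited). The gripper opens to 85 mm and grips with 20 to 120 N. Pads are 22 mm wide; open, the fingers measure 114 mm over their backs; the gripper's body (76 mm by 85 mm) begins 54 mm behind the grasp point. The pads swing forward as they close: fully open they stand 13 mm farther back than shut.
Start: joints at [-69.672, 4.979, 10.078, 95.1, 0, 90], TCP at [0.191, -0.516, 0.231] pointing down, gripper open.
Joint ranges: [-179.16, 179.16], [-48.56, 103.87], [-65.8, 70.77], [-126.05, 130.52], [-82.76, 87.17], [-180, 180]. Speed limits (degrees/s): [127.2, 127.2, 147.25, 180, 180, 180].

### API

Orientations are given as [roll, pitch, yaw] about the fixed x, y, z axes, in that order (R = Rz(yaw) Ry(pitch) Rx(roll)).
In Python, from workcell import telemetry, optics, order, bot gives the robot as it stands. The module is installed in compiled form; this text tells all that it offers.
- The arm moves only by the shell command python3 -m inch 'ROWS' [FORCE]. ROWS is JSON, a list of rows, each a list of 7 numbers: the shift along the tool's x, y, z in m, then the turn, a rotation vector about the tool's x, y, z in rad, then the closure, from 0 (fully open) to 1 (shut). In form: [[tx, ty, tz, rx, ry, rz, grip], ...]. A call has 1 to 12 rows; each row is the pose to reach, as a shift and turn from the pose commanded when the call began, along the tool's axes at that moment; what a row does not reach only later rows make up. A row lasts 1/12 s, in which the tool goes at most 41.7 mm and 7.16 degrees, less where a joint would pass 70% of its speed; a pose out of reach is approached as far as the arm can. A call with a gripper value outside its range is refused whole. The fingers move at their own pace and stop on an object; FORCE is the grip in N (left out, the last holds). Time passes only in rows, so rows that repeat a pose let the fingers close. It gives the time, the measured TCP pose, the force and the opening at its end, in the units of the state.
- telemetry.get_obs(): the state, without advancing time (a new reading comes with each control period).
- optics.camera(name): name is "scene" or "top" or "wrist"; returns (picture, depth): 400x640x3 uint8, red, green, blue; 400x640 float32, m along the optical axis (not along the pixel's ray), 0 where there is no reading.
- optics.camera_info(name): a dict with "camera_matrix" (3x3 intrinsics, pixels), "xyz" and "attitude" of the camera in the world; the wrist camera has in their place "mount" (4x4, takes a point from camera to tool coordinates, whose origin is the TCP and whose axes are the flange's). Camera axes: x right, y down, z forward; pixel columns grow to the right and rows downward; lengths in m; the calibration is good to about 2 mm. The wrist camera is an equidistant fisheye: a pixel r from the principal point sees the ray r / f radians off the axis. A picture is of the moment at which its call begins: read the wrist's pose just before it. camera_info takes no time and is no camera call.
- order.job_done(): hands the job in, once; it reports no verdict.
The state is a dict: "time": time; "q": joint angles; "qd": joint speeds; "joint_efforts": joint torques, N m; "ee_pos": TCP position; "tcp_rot": TCP orientation; "wrist_force": force on the tool from outside, world axes, zero at the start; "torque": the same for the moment, N m; "opening": finger opening in m.
Only numpy, scipy, OpenCV 4.12 (cv2) and the standard library are available. Lean on these libraries where they do the work, as an engineer would, in place of code of your own. Each camera call takes 0.05 s, during which the arm holds its last target. There are 200 camera calls.

### The job

Stand every sample jar that is on the bench upright in its own pocket of the shaker's blue carriage, push the loaded carriage fully home under the hood, and lock it: thread the red-knobbed pin from its holder down through the fork and the carriage's ear until its collar sits flush on the fork, and let go of it. Then, with the pin in place, start the machine by pressing the keys on the hood fully down, one at a time: white, then yellow, then green. Leave the pen cup, pipette stand and tube rack where they are.

Things in the scene. Friction and masses are not known exactly. Their poses are not given: they have to be found in the camera images.
- jar0_mid (a point): sample jar: upright clear cylinder 56 mm in diameter and 80 mm tall with an orange lid of the same diameter (top 18 mm), an amber foot and a white label, 0.1 to 0.25 kg; the point is its centre, 40 mm above its foot; z is its upright axis. Absent (None) in some starts: 2 to 4 jars are there.
- jar1_mid (a point): sample jar: upright clear cylinder 56 mm in diameter and 80 mm tall with an orange lid of the same diameter (top 18 mm), an amber foot and a white label, 0.1 to 0.25 kg; the point is its centre, 40 mm above its foot; z is its upright axis. Absent (None) in some starts: 2 to 4 jars are there.
- jar2_mid (a point): sample jar: upright clear cylinder 56 mm in diameter and 80 mm tall with an orange lid of the same diameter (top 18 mm), an amber foot and a white label, 0.1 to 0.25 kg; the point is its centre, 40 mm above its foot; z is its upright axis. Absent (None) in some starts: 2 to 4 jars are there.
- jar3_mid (a point): sample jar: upright clear cylinder 56 mm in diameter and 80 mm tall with an orange lid of the same diameter (top 18 mm), an amber foot and a white label, 0.1 to 0.25 kg; the point is its centre, 40 mm above its foot; z is its upright axis. Absent (None) in some starts: 2 to 4 jars are there.
- pocket0 (a point): one of the four square pockets, in a 2 x 2 pattern 84 mm apart, of the shaker's blue carriage: 61 mm wide, walls 38 mm high above the pocket floor; the point is the centre of the pocket floor and moves with the carriage. About 30 mm above the bench. z is up, -y is the way the carriage slides to go home under the hood, -x is the machine's front, where the fork and the ear are. A jar stands in it with its lid end sticking out 42 mm. Any jar may stand in any pocket.
- pocket1 (a point): one of the four square pockets, in a 2 x 2 pattern 84 mm apart, of the shaker's blue carriage: 61 mm wide, walls 38 mm high above the pocket floor; the point is the centre of the pocket floor and moves with the carriage. About 30 mm above the bench. z is up, -y is the way the carriage slides to go home under the hood, -x is the machine's front, where the fork and the ear are. A jar stands in it with its lid end sticking out 42 mm. Any jar may stand in any pocket.
- pocket2 (a point): one of the four square pockets, in a 2 x 2 pattern 84 mm apart, of the shaker's blue carriage: 61 mm wide, walls 38 mm high above the pocket floor; the point is the centre of the pocket floor and moves with the carriage. About 30 mm above the bench. z is up, -y is the way the carriage slides to go home under the hood, -x is the machine's front, where the fork and the ear are. A jar stands in it with its lid end sticking out 42 mm. Any jar may stand in any pocket.
- pocket3 (a point): one of the four square pockets, in a 2 x 2 pattern 84 mm apart, of the shaker's blue carriage: 61 mm wide, walls 38 mm high above the pocket floor; the point is the centre of the pocket floor and moves with the carriage. About 30 mm above the bench. z is up, -y is the way the carriage slides to go home under the hood, -x is the machine's front, where the fork and the ear are. A jar stands in it with its lid end sticking out 42 mm. Any jar may stand in any pocket.
- carriage (a joint): travel of the blue carriage on its straight level rails, m: starts at 0 to 0.02 (out, open to the sky), grows as it slides towards the machine's -y under the hood (hood underside 135 mm, hood top 151 mm above the bench; jars pass under it). The ear's hole lines up with the fork's at 0.180; the hard stop is at 0.182, and the tapered pin draws the ear into line. It stays where it is left; sliding takes 2.5 to 4 N.
- paddle (a point): black upright paddle on the carriage's +y end, 50 mm wide (along the machine's x), 10 mm thick, from 30 to 92 mm above the bench, by which the carriage is pushed home; the point is the middle of its outer face, 61 mm above the bench, moving with the carriage; its y axis points out of the face, against the push.
- fork_hole (a point): fixed aluminium fork at the front of the machine: two level plates (upper and lower knuckle), each 10 mm thick, with vertical holes 15 mm in diameter one over the other; the point is the centre of the hole at the upper face of the upper plate, 78 mm above the bench; the lower plate spans 42 to 52 mm, and below it is a clear space down to 18 mm. z up; x and y are the machine's axes. The hood's front wall (151 mm tall) is 45 mm from the hole, on the +x side.
- ear_hole (a point): steel ear (middle knuckle) on an arm at the carriage's front, 10 mm thick, with a vertical hole 15 mm in diameter; it slides in between the two fork plates; the point is the centre of the hole at the ear's upper face, 65 mm above the bench.
- pin_knob (a point): locking pin, 104 mm long, 0.12 kg, standing upright in its holder: a red cylindrical knob 24 mm in diameter and 40 mm tall on top, a steel collar below it 32 mm in diameter and 4 mm thick, then a shank 12 mm in diameter and 60 mm long whose last 14 mm taper to a 6 mm tip. The point is the centre of the knob, 84 mm above the tip and 24 mm above the collar's underside; z points from tip to knob. With the collar down on the fork this point is 24 mm above fork_hole.
- holder: grey block fixed on the bench, 66 x 66 mm and 66 mm tall, with a vertical through hole 16 mm in diameter at its centre, in which the pin stands at the start with its collar on the block's top. Origin: centre of its underside.
- key_white (a joint): press depth of the white key, m: 0 up, 0.006 fully down; springs back when released; full press takes 5 N
- key_yellow (a joint): press depth of the yellow key, m: 0 up, 0.006 fully down; springs back when released; full press takes 5 N
- key_green (a joint): press depth of the green key, m: 0 up, 0.006 fully down; springs back when released; full press takes 5 N
- key_white_top (a point): centre of the top of the white round push key, 28 mm in diameter, on top of the hood, pressed straight down. The three keys (white, yellow, green) stand 55 mm apart in a row; their places change from start to start.
- key_yellow_top (a point): centre of the top of the yellow round push key, 28 mm in diameter, on top of the hood, pressed straight down. The three keys (white, yellow, green) stand 55 mm apart in a row; their places change from start to start.
- key_green_top (a point): centre of the top of the green round push key, 28 mm in diameter, on top of the hood, pressed straight down. The three keys (white, yellow, green) stand 55 mm apart in a row; their places change from start to start.
- pen_cup_mid (a point): black open cup, 80 mm in diameter, 100 mm tall; the point is its centre. Not part of the job: leave it alone.
- pipette_stand_mid (a point): blue pipette stand, base 90 x 190 mm, about 216 mm tall with four pipettes; the point is 100 mm above the middle of its base. Not part of the job: leave it alone.
- tube_rack_mid (a point): white tube rack, 80 x 160 mm, 50 mm tall, tubes up to 97 mm above the bench; the point is the centre of the rack block. Not part of the job: leave it alone.
Mind the look-alikes: they are no part of the job. What is shaped like the part that bears jar1_mid but brown or pink is not meant.

How it is judged (in metres and radians):
On the way, in this order (a step that is already met when the one before it is completed fails the run):
1. every jar stands in a pocket of the carriage, let go (((horizontal distance between jar0_mid and pocket0 below 0.009 m and z of jar0_mid in the frame of pocket0 below 0.044 m) or (horizontal distance between jar0_mid and pocket1 below 0.009 m and z of jar0_mid in the frame of pocket1 below 0.044 m) or (horizontal distance between jar0_mid and pocket2 below 0.009 m and z of jar0_mid in the frame of pocket2 below 0.044 m) or (horizontal distance between jar0_mid and pocket3 below 0.009 m and z of jar0_mid in the frame of pocket3 below 0.044 m)) and ((horizontal distance between jar1_mid and pocket0 below 0.009 m and z of jar1_mid in the frame of pocket0 below 0.044 m) or (horizontal distance between jar1_mid and pocket1 below 0.009 m and z of jar1_mid in the frame of pocket1 below 0.044 m) or (horizontal distance between jar1_mid and pocket2 below 0.009 m and z of jar1_mid in the frame of pocket2 below 0.044 m) or (horizontal distance between jar1_mid and pocket3 below 0.009 m and z of jar1_mid in the frame of pocket3 below 0.044 m)) and ((horizontal distance between jar2_mid and pocket0 below 0.009 m and z of jar2_mid in the frame of pocket0 below 0.044 m) or (horizontal distance between jar2_mid and pocket1 below 0.009 m and z of jar2_mid in the frame of pocket1 below 0.044 m) or (horizontal distance between jar2_mid and pocket2 below 0.009 m and z of jar2_mid in the frame of pocket2 below 0.044 m) or (horizontal distance between jar2_mid and pocket3 below 0.009 m and z of jar2_mid in the frame of pocket3 below 0.044 m)) and ((horizontal distance between jar3_mid and pocket0 below 0.009 m and z of jar3_mid in the frame of pocket0 below 0.044 m) or (horizontal distance between jar3_mid and pocket1 below 0.009 m and z of jar3_mid in the frame of pocket1 below 0.044 m) or (horizontal distance between jar3_mid and pocket2 below 0.009 m and z of jar3_mid in the frame of pocket2 below 0.044 m) or (horizontal distance between jar3_mid and pocket3 below 0.009 m and z of jar3_mid in the frame of pocket3 below 0.044 m)) and angle between each of jar0_mid, jar1_mid, jar2_mid, jar3_mid's own z axis and vertical below 0.15 rad and contact force between each of jar0, jar1, jar2, jar3 and the fingers below 0.1 N), for 0.2 s.
2. the loaded carriage is pushed home under the hood (((horizontal distance between jar0_mid and pocket0 below 0.009 m and z of jar0_mid in the frame of pocket0 below 0.044 m) or (horizontal distance between jar0_mid and pocket1 below 0.009 m and z of jar0_mid in the frame of pocket1 below 0.044 m) or (horizontal distance between jar0_mid and pocket2 below 0.009 m and z of jar0_mid in the frame of pocket2 below 0.044 m) or (horizontal distance between jar0_mid and pocket3 below 0.009 m and z of jar0_mid in the frame of pocket3 below 0.044 m)) and ((horizontal distance between jar1_mid and pocket0 below 0.009 m and z of jar1_mid in the frame of pocket0 below 0.044 m) or (horizontal distance between jar1_mid and pocket1 below 0.009 m and z of jar1_mid in the frame of pocket1 below 0.044 m) or (horizontal distance between jar1_mid and pocket2 below 0.009 m and z of jar1_mid in the frame of pocket2 below 0.044 m) or (horizontal distance between jar1_mid and pocket3 below 0.009 m and z of jar1_mid in the frame of pocket3 below 0.044 m)) and ((horizontal distance between jar2_mid and pocket0 below 0.009 m and z of jar2_mid in the frame of pocket0 below 0.044 m) or (horizontal distance between jar2_mid and pocket1 below 0.009 m and z of jar2_mid in the frame of pocket1 below 0.044 m) or (horizontal distance between jar2_mid and pocket2 below 0.009 m and z of jar2_mid in the frame of pocket2 below 0.044 m) or (horizontal distance between jar2_mid and pocket3 below 0.009 m and z of jar2_mid in the frame of pocket3 below 0.044 m)) and ((horizontal distance between jar3_mid and pocket0 below 0.009 m and z of jar3_mid in the frame of pocket0 below 0.044 m) or (horizontal distance between jar3_mid and pocket1 below 0.009 m and z of jar3_mid in the frame of pocket1 below 0.044 m) or (horizontal distance between jar3_mid and pocket2 below 0.009 m and z of jar3_mid in the frame of pocket2 below 0.044 m) or (horizontal distance between jar3_mid and pocket3 below 0.009 m and z of jar3_mid in the frame of pocket3 below 0.044 m)) and angle between each of jar0_mid, jar1_mid, jar2_mid, jar3_mid's own z axis and vertical below 0.15 rad and value of joint carriage above 0.176 m), for 0.2 s.
3. the pin goes through fork and ear, its collar down on the fork, and is let go (value of joint carriage above 0.176 m and horizontal distance between pin_knob and fork_hole below 0.006 m and z of pin_knob in the frame of fork_hole below 0.028 m and angle between pin_knob's own z axis and vertical below 0.12 rad and contact force between pin and the fingers below 0.1 N), for 0.2 s.
4. the white key alone is pressed fully (value of joint carriage above 0.176 m and horizontal distance between pin_knob and fork_hole below 0.006 m and z of pin_knob in the frame of fork_hole below 0.028 m and angle between pin_knob's own z axis and vertical below 0.12 rad and value of joint key_white above 0.0045 m and value of joint each of key_yellow, key_green below 0.0015 m), for 0.03 s.
5. the yellow key alone is pressed fully (value of joint carriage above 0.176 m and horizontal distance between pin_knob and fork_hole below 0.006 m and z of pin_knob in the frame of fork_hole below 0.028 m and angle between pin_knob's own z axis and vertical below 0.12 rad and value of joint key_yellow above 0.0045 m and value of joint each of key_white, key_green below 0.0015 m), for 0.03 s.
6. the green key alone is pressed fully (value of joint carriage above 0.176 m and horizontal distance between pin_knob and fork_hole below 0.006 m and z of pin_knob in the frame of fork_hole below 0.028 m and angle between pin_knob's own z axis and vertical below 0.12 rad and value of joint key_green above 0.0045 m and value of joint each of key_white, key_yellow below 0.0015 m), for 0.03 s.
At the end, for the whole second after the job is handed in: All jars stand upright in pockets (9 mm off centre, 4 mm up, 0.15 rad at most), the carriage is home (travel over 0.176), the pin is in the fork (6 mm off the axis, collar within 4 mm of the plate, tilt under 0.12 rad), keys up, jars and pin at rest (all of step 2 and horizontal distance between pin_knob and fork_hole below 0.006 m and z of pin_knob in the frame of fork_hole below 0.028 m and angle between pin_knob's own z axis and vertical below 0.12 rad and value of joint each of key_white, key_yellow, key_green below 0.0015 m and linear speed of each of pin, jar0, jar1, jar2, jar3 below 0.02 m/s); the robot touches nothing.
It fails at once if the pen cup is moved over 25 mm (distance of pen_cup_mid from where it was at the start of the episode above 0.025 m).
It fails at once if the pipette stand is moved over 25 mm (distance of pipette_stand_mid from where it was at the start of the episode above 0.025 m).
It fails at once if the tube rack is moved over 25 mm (distance of tube_rack_mid from where it was at the start of the episode above 0.025 m).
It fails at once if a key is pressed while the pin is not locked home (value of joint any of key_white, key_yellow, key_green above 0.0045 m and not (value of joint carriage above 0.176 m and horizontal distance between pin_knob and fork_hole below 0.006 m and z of pin_knob in the frame of fork_hole below 0.028 m and angle between pin_knob's own z axis and vertical below 0.12 rad)).
It fails at once if two keys are pressed at once (value of joint each of key_white, key_yellow above 0.003 m or value of joint each of key_white, key_green above 0.003 m or value of joint each of key_yellow, key_green above 0.003 m).
Of jar0, jar1, jar2, jar3 only 2 to 4 are there at a start; the rules pass over those that are not, and their reading is None.
At some moment in a run one of jar0, jar1, jar2, jar3 may be knocked a few centimetres aside while the robot is not near it.
It also fails if it takes over 210 s, if anything falls off the work surface, if the arm or the gripper's body presses on something with over 40 N, if the wrist force passes 120 N, or if a joint passes its speed limit or range.

## Working session

There is one attempt and no reset: what is moved stays moved. The work goes in short steps, Python scripts to look and compute and a shell command to move; the robot and the scene stay as the last step left them, time stands still between calls to the robot, and variables do not carry over. Pictures are saved under pics/ and viewed, about 12 in all and at most 16, crops included, and the job is handed in when it is done.

```bash
mkdir -p pics
python3 - <<'E'
from workcell import telemetry, optics
import cv2
print(telemetry.get_obs())
for n in ("scene","top","wrist"):
    p,d=optics.camera(n); print(n,optics.camera_info(n)); cv2.imwrite(f"pics/{n}0.png",p[:,:,::-1])
    import numpy as np; np.savez(f"{n}0.npz",p=p,d=d)
E
```

```text
{'time': 0.0, 'q': array([-6.96688658e+01,  5.01256789e+00,  1.00353370e+01,  9.50989683e+01,
        3.33548453e-04,  8.99995647e+01]), 'qd': array([ 0.02473818,  0.06643077,  0.0258236 ,  0.09520118, -0.0748367 ,
        0.01310778]), 'joint_efforts': array([-4.07360101e-03, -5.20383704e+01,  4.64808440e+01,  1.58154778e-02,
       -1.40964717e-04,  2.23879351e-05]), 'ee_pos': array([ 0.19102076, -0.51553032,  0.23057689]), 'tcp_rot': array([-1.79923801e+02, -3.34127100e-04,  2.03315691e+01]), 'wrist_force': array([-0.57222522,  0.03611789,  0.21112098]), 'torque': array([-0.04844246,  0.01488516,  0.01393551]), 'opening': 0.08524332397713781}
scene {'camera_matrix': array([[430.65945374,   0.        , 318.26828742],
       [  0.        , 430.65945374, 200.98179391],
       [  0.        ,   0.        ,   1.        ]]), 'xyz': array([1.30329208, 0.30510978, 1.22193234]), 'attitude': array([-141.87574983,    1.00920963,  113.3212928 ])}
top {'camera_matrix': array([[494.77859723,   0.        , 314.15843008],
       [  0.        , 494.77859723, 199.66275544],
       [  0.        ,   0.        ,   1.        ]]), 'xyz': array([ 0.45455484, -0.06524745,  1.40803515]), 'attitude': array([-176.30983793,    0.32100939,  -90.39628488])}
wrist {'camera_matrix': array([[309.70691629,   0.        , 313.50432351],
       [  0.        , 309.70691629, 202.53074811],
       [  0.        ,   0.        ,   1.        ]]), 'mount': array([[ 1.68965399e-04, -9.59782718e-01, -2.80743842e-01,
         7.01283480e-02],
       [ 9.99999400e-01, -1.41773577e-04,  1.08653185e-03,
        -1.66529157e-04],
       [-1.08263655e-03, -2.80743857e-01,  9.59782118e-01,
        -1.42763963e-01],
       [ 0.00000000e+00,  0.00000000e+00,  0.00000000e+00,
         1.00000000e+00]])}
```

View pics/top0.png

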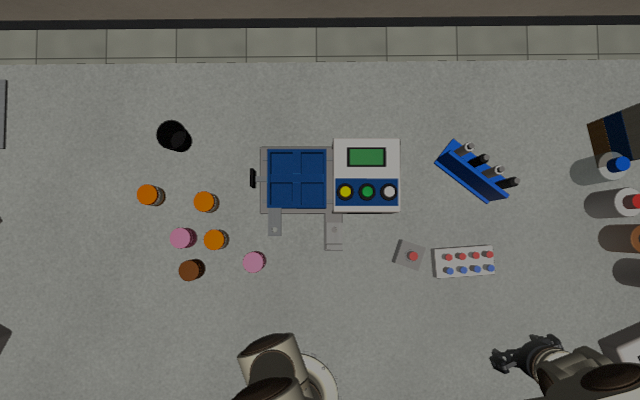

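View pics/scene0.png

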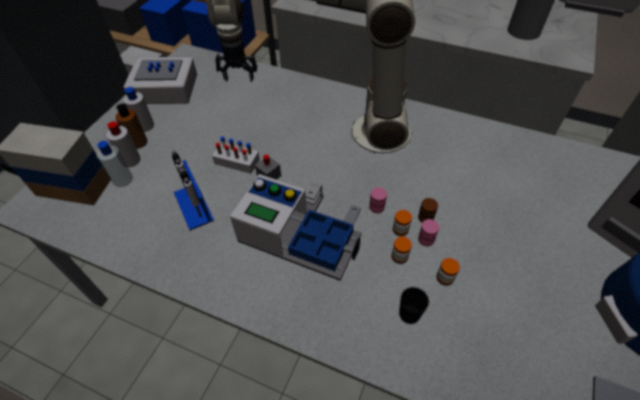

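Top view: three orange jars at about (149,194), (205,201), (215,239); look-alikes pink (182,238) and (253,261), brown (190,270). The carriage is at (296,180), hood keys yellow/green/white at (345/367/389,191), paddle (252,178), ear (275,228), fork (335,240), pin (411,256). The scene view confirms three orange jars.

```bash
cat > h.py <<'E'
import numpy as np, cv2
from scipy.spatial.transform import Rotation as R
from workcell import telemetry, optics
def Rm(a): return R.from_euler('xyz',a,degrees=True).as_matrix()
def snap(n,save=None):
    o=telemetry.get_obs(); p,d=optics.camera(n)
    if save: cv2.imwrite(f"pics/{save}.png",p[:,:,::-1])
    return p,d,o
def rays(n,uv,o=None):
    """origin, directions with unit depth (camera z=1)"""
    i=optics.camera_info(n); K=i['camera_matrix']; uv=np.atleast_2d(uv).astype(float)
    x=(uv-K[:2,2])/[K[0,0],K[1,1]]
    if n=='wrist':
        r=np.linalg.norm(x,axis=1,keepdims=True)+1e-12; x=x*np.tan(r)/r
        M=i['mount']; Rt=Rm(o['tcp_rot']); c=o['ee_pos']+Rt@M[:3,3]; Rc=Rt@M[:3,:3]
    else: c=i['xyz']; Rc=Rm(i['attitude'])
    return c,np.c_[x,np.ones(len(x))]@Rc.T
def plane(n,uv,z,o=None):
    c,d=rays(n,uv,o); return c+d*((z-c[2])/d[:,2])[:,None]
def cloud(n,d,o=None):
    v,u=np.mgrid[:d.shape[0],:d.shape[1]]
    c,r=rays(n,np.c_[u.ravel(),v.ravel()],o); return (c+r*d.reshape(-1,1)).reshape(*d.shape,3)
def blobs(m,amin=20):
    n,l,s,c=cv2.connectedComponentsWithStats(m.astype(np.uint8)); 
    return [(l==k,c[k],s[k,4]) for k in range(1,n) if s[k,4]>=amin]
def hsv(p): return [x.astype(int) for x in cv2.split(cv2.cvtColor(p,cv2.COLOR_RGB2HSV))]
E
python3 - <<'E'
from h import *
f=np.load('top0.npz'); p,d=f['p'],f['d']; P=cloud('top',d); H,S,V=hsv(p)
def show(name,m,zlo,zhi,amin=15):
    for b,c,a in blobs(m&(P[...,2]>zlo)&(P[...,2]<zhi),amin):
        q=P[b]; (x,y),(w,h),ang=cv2.minAreaRect((q[:,:2]*1000).astype(np.float32)); print(name,c.round(),a,'mean',q.mean(0).round(4),'rect',np.round([x,y,w,h,ang],1))
show('orange',(H>8)&(H<20)&(S>170)&(V>130),.07,.09)
show('brown/pink',((H<12)&(S>120)&(V<130))|((H>150)&(S>60)&(S<180)),.07,.09)
show('red',((H<6)|(H>174))&(S>120)&(V>80),.09,.13,8)
show('holder',(S<60),.058,.072)
show('blue carriage',(H>100)&(H<125)&(S>120),.06,.075)
show('plates',(S<60),.074,.082); show('ear',(S<60),.060,.069)
show('keys y',(H>22)&(H<34)&(S>150),.12,.18);show('keys g',(H>50)&(H<75)&(S>150),.12,.18);show('w',(S<40)&(V>120),.153,.18)
show('paddle',V<50,.08,.097)
show('hood',V>60,.14,.156,300)
show('rack',V>80,.04,.06,100)
show('black',V<40,.09,.11,40)
E
```

```text
orange [146. 194.] 309 mean [0.5586 0.3936 0.0809] rect [558.5 393.1  52.8  51.7  42.9]
orange [203. 201.] 311 mean [0.5387 0.2398 0.081 ] rect [538.8 240.3  52.6  52.2  29.2]
orange [213. 239.] 319 mean [0.4354 0.2121 0.0813] rect [435.3 211.7  52.5  50.8  89.5]
brown/pink [180. 238.] 351 mean [0.4412 0.3008 0.081 ] rect [441.3 301.5  57.3  50.8  89.8]
brown/pink [253. 262.] 348 mean [0.3753 0.1057 0.0808] rect [374.9 105.9  53.1  54.4  45.3]
red [489. 254.] 33 mean [ 0.3919 -0.5182  0.0979] rect [ 392.5 -518.5   16.2   14.8    4.4]
red [413. 256.] 54 mean [ 0.3904 -0.3151  0.1112] rect [ 390.7 -315.2   18.3   20.9    1.5]
red [462. 256.] 32 mean [ 0.3874 -0.4464  0.0982] rect [ 387.5 -445.6   15.2   14.5   63.6]
red [476. 255.] 30 mean [ 0.3898 -0.4819  0.098 ] rect [ 390.3 -482.    15.1   13.8   17.3]
red [448. 257.] 32 mean [ 0.3855 -0.4102  0.0983] rect [ 385.7 -409.4   14.5   15.2   48. ]
holder [584. 172.] 71 mean [ 0.6111 -0.7931  0.0652] rect [ 611.3 -798.1   72.3   28.4   16.3]
holder [597. 204.] 72 mean [ 0.5242 -0.8261  0.0647] rect [ 525.7 -829.5   24.8   68.4   88.3]
ho
[... 4238 characters left out ...]
 645.2 -192.1   82.4   39.6   89.5]
hood [478. 173.] 301 mean [ 0.601  -0.4803  0.1433] rect [ 600.7 -480.7  189.2   13.3   51.3]
hood [609. 167.] 421 mean [ 0.6137 -0.8113  0.1498] rect [ 615.9 -815.9   74.2   67.4   18.7]
hood [624. 202.] 447 mean [ 0.5238 -0.846   0.1498] rect [ 525.9 -852.2   69.3   75.2   86.2]
rack [462. 261.] 1243 mean [ 0.3724 -0.4599  0.0507] rect [ 371.1 -466.2   80.5  162.3    3.7]
black [611. 134.] 169 mean [ 0.7087 -0.8502  0.1003] rect [ 707.6 -850.6  100.2    7.9   11.4]
black [170. 135.] 171 mean [0.7152 0.3259 0.0984] rect [717.  323.7  79.   74.   42.9]
black [251. 177.] 60 mean [0.6015 0.1086 0.0934] rect [6.013e+02 1.085e+02 4.310e+01 8.900e+00 4.000e-01]
```

```bash
python3 -m inch '[[0,0,0,0,0,-1.216,0],[0,0,0,0,0,-1.216,0],[0,0,0,0,0,-1.216,0],[0,0,0,0,0,-1.216,0],[0,0,0,0,0,-1.216,0],[0,0,0,0,0,-1.216,0],[0,0,0,0,0,-1.216,0],[0,0,0,0,0,-1.216,0],[0,0,0,0,0,-1.216,0],[0,0,0,0,0,-1.216,0],[0,0,0,0,0,-1.216,0],[0,0,0,0,0,-1.216,0]]' 40
python3 -m inch '[[0.46,0.15,0,0,0,0,0],[0.46,0.15,0,0,0,0,0],[0.46,0.15,0,0,0,0,0],[0.46,0.15,0,0,0,0,0],[0.46,0.15,0,0,0,0,0],[0.46,0.15,0,0,0,0,0],[0.46,0.15,0,0,0,0,0],[0.46,0.15,0,0,0,0,0],[0.46,0.15,0,0,0,0,0],[0.46,0.15,0,0,0,0,0],[0.46,0.15,0,0,0,0,0],[0.46,0.15,0,0,0,0,0]]'
```

```text
time: 1.15
ee_pos: [0.1911, -0.5157, 0.2311]
tcp_rot: [-180.0, -0.0, 89.8]
wrist_force: [-0.2, -1.4, 0.3]
opening: 0.0859
time: 2.15
ee_pos: [0.3413, -0.0528, 0.2315]
tcp_rot: [179.9, -0.0, 89.9]
wrist_force: [0.6, 0.1, 1.2]
opening: 0.0856
```

```bash
python3 -m inch '[[0.265,0.094,0.02,0,0,0,0],[0.265,0.094,0.02,0,0,0,0],[0.265,0.094,0.02,0,0,0,0],[0.265,0.094,0.02,0,0,0,0],[0.265,0.094,0.02,0,0,0,0],[0.265,0.094,0.02,0,0,0,0],[0.265,0.094,0.02,0,0,0,0],[0.265,0.094,0.02,0,0,0,0],[0.265,0.094,0.02,0,0,0,0]]'
cat > jar.py <<'E'
from h import *
import sys
name=sys.argv[1]
for n in ('top','wrist'):
    p,d,o=snap(n,f'{n}_{name}'); P=cloud(n,d,o); H,S,V=hsv(p)
    m=(H>8)&(H<20)&(S>150)&(V>100)
    for b,c,a in blobs(m&(P[...,2]>.06),60):
        q=P[b]; zt=q[:,2].max(); q=q[q[:,2]>np.percentile(q[:,2],80)-.006]
        (x,y),r=cv2.minEnclosingCircle((q[:,:2]*1000).astype(np.float32)); print(n,c.round(),a,'circ',np.round([x,y,r],1),'mean',q.mean(0).round(4))
print(o['ee_pos'].round(4),o['tcp_rot'].round(2))
E
python3 jar.py 1
```

```text
time: 2.9
ee_pos: [0.4349, 0.2105, 0.2103]
tcp_rot: [-179.9, 0.1, 90.0]
wrist_force: [-0.7, -0.3, 0.0]
opening: 0.0853
top [146. 194.] 314 circ [510.9 177.4 249.1] mean [0.5579 0.3868 0.1007]
top [203. 201.] 317 circ [531.3 228.7  39.4] mean [0.5383 0.2377 0.0865]
top [636. 238.] 128 circ [ 449.3 -473.2  408. ] mean [ 0.4342 -0.856   0.1741]
top [214. 239.] 313 circ [436.6  83.7 150. ] mean [0.4359 0.208  0.0926]
wrist [447.  14.] 1361 circ [508.9 342.2  97. ] mean [0.5579 0.3834 0.0822]
wrist [226. 119.] 2632 circ [380.8 278.8  53.3] mean [0.3551 0.2784 0.0813]
wrist [425. 161.] 2458 circ [499.5 255.5  70.1] mean [0.5375 0.2404 0.0808]
wrist [316. 189.] 2754 circ [435.9 232.6  48. ] mean [0.4359 0.213  0.0812]
[0.4348 0.2095 0.2109] [-1.7994e+02  4.0000e-02  8.9940e+01]
```

View pics/wrist_1.png

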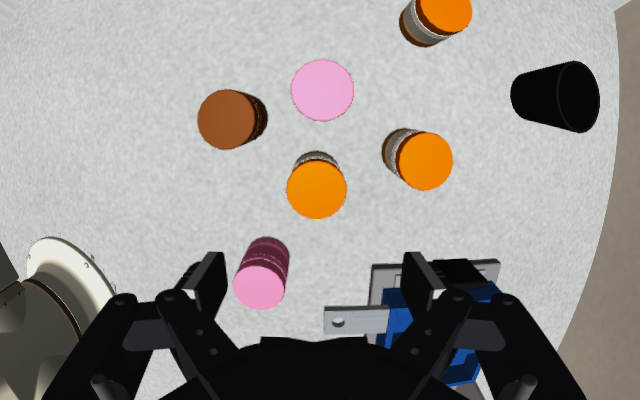

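Wrist view: orange lids at (316,189), (425,161), (445,14), pink/brown as expected; top and wrist agree within 2 mm. Grasp the first jar.

```bash
python3 -m inch '[[0.003,0.001,0.04,0,0,0,0],[0.003,0.001,0.08,0,0,0,0],[0.003,0.001,0.12,0,0,0,0],[0.003,0.001,0.15,0,0,0,0],[0.003,0.001,0.165,0,0,0,0],[0.003,0.001,0.165,0,0,0,0],[0.003,0.001,0.165,0,0,0,0]]' 40
python3 -m inch '[[0,0,0,0,0,0,1],[0,0,0,0,0,0,1],[0,0,0,0,0,0,1],[0,0,0,0,0,0,1],[0,0,0,0,0,0,1],[0,0,0,0,0,0,1],[0,0,0,0,0,0,1],[0,0,0,0,0,0,1],[0,0,-0.01,0,0,0,1],[0,0,-0.03,0,0,0,1],[0,0,-0.07,0,0,0,1],[0,0,-0.11,0,0,0,1]]'
```

```text
time: 3.58
ee_pos: [0.4359, 0.2112, 0.0467]
tcp_rot: [-180.0, 0.0, 89.9]
wrist_force: [0.3, 0.5, 0.5]
opening: 0.0855
time: 4.58
ee_pos: [0.4352, 0.2119, 0.1577]
tcp_rot: [-179.9, 0.0, 90.0]
wrist_force: [0.6, 0.3, 0.3]
opening: 0.0547
```

```bash
python3 -m inch '[[-0.14,0.124,-0.06,0,0,0,1],[-0.14,0.124,-0.06,0,0,0,1],[-0.14,0.124,-0.06,0,0,0,1],[-0.14,0.124,-0.06,0,0,0,1],[-0.14,0.124,-0.06,0,0,0,1],[-0.14,0.124,-0.06,0,0,0,1],[-0.14,0.124,-0.06,0,0,0,1],[-0.14,0.124,-0.06,0,0,0,1]]'
python3 - <<'E'
from h import *
p,d,o=snap('wrist','wrist_2'); P=cloud('wrist',d,o); H,S,V=hsv(p); print(o['ee_pos'],o['tcp_rot'],o['opening'])
m=(H>100)&(H<125)&(S>120)&(P[...,0]>.4)&(P[...,0]<.75)&(abs(P[...,1])<.12)
for nm,lo,hi in(('wall',.060,.074),('floor',.026,.036)):
    for b,c,a in blobs(m&(P[...,2]>lo)&(P[...,2]<hi),150):
        q=P[b]; (x,y),(w,h),ang=cv2.minAreaRect((q[:,:2]*1000).astype(np.float32)); print(nm,c.round(),a,q.mean(0).round(4),q.min(0).round(4),q.max(0).round(4),np.round([x,y,w,h,ang],1))
E
```

```text
time: 5.25
ee_pos: [0.5599, 0.0723, 0.2166]
tcp_rot: [-180.0, -0.0, 90.0]
wrist_force: [-0.6, 0.5, -2.2]
opening: 0.0549
[0.55986706 0.07234449 0.21663633] [-1.79991016e+02 -1.52952011e-02  8.99741744e+01] 0.05492467789710468
wall [282. 193.] 150 [0.5277 0.067  0.0671] [0.5217 0.0547 0.06  ] [0.5388 0.0714 0.0697] [526.5  66.9  23.7  11.   44.2]
wall [396. 220.] 2377 [0.6443 0.0381 0.0675] [ 0.5788 -0.0343  0.06  ] [0.6829 0.0711 0.0704] [630.4  18.4 104.3 104.5  89.3]
floor [391. 220.] 2014 [0.6478 0.0255 0.0305] [ 0.6197 -0.0009  0.0279] [0.6755 0.0525 0.036 ] [647.6  26.1  53.7  55.   89.1]
```

View pics/wrist_2.png

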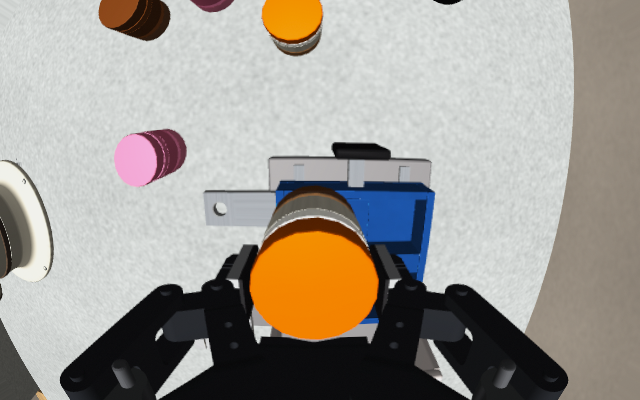

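```bash
python3 -m inch '[[-0.04,0,0,0,0,0,1],[-0.08,0,0,0,0,0,1],[-0.124,0,0.02,0,0,0,1],[-0.124,0,0.05,0,0,0,1],[-0.124,0,0.08,0,0,0,1],[-0.124,0,0.09,0,0,0,1],[-0.124,0,0.09,0,0,0,1],[-0.124,0,0.09,0,0,0,1]]'
python3 -m inch '[[0,0,0.01,0,0,0,1],[0,0,0.017,0,0,0,1],[0,0,0.017,0,0,0,1]]'
```

```text
time: 5.97
ee_pos: [0.5599, -0.0507, 0.1272]
tcp_rot: [180.0, -0.0, 90.1]
wrist_force: [1.0, -0.3, -1.2]
opening: 0.0549
time: 6.22
ee_pos: [0.5599, -0.0512, 0.1085]
tcp_rot: [-180.0, -0.0, 90.0]
wrist_force: [0.1, -0.4, -1.6]
opening: 0.0547
```

```bash
python3 -m inch '[[0,0,0.01,0,0,0,1],[0,0,0.02,0,0,0,1],[0,0,0.031,0,0,0,1],[0,0,0.031,0,0,0,1]]'
python3 -m inch '[[0,0,0,0,0,0,0.2],[0,0,0,0,0,0,0.2],[0,0,0,0,0,0,0.2],[0,0,0,0,0,0,0.2],[0,0,0,0,0,0,0.2],[0,0,-0.03,0,0,0,0.2],[0,0,-0.07,0,0,0,0.2],[0,0,-0.11,0,0,0,0.1],[0,0,-0.13,0,0,0,0]]'; python3 jar.py 3
```

```text
time: 6.55
ee_pos: [0.56, -0.0517, 0.0769]
tcp_rot: [-180.0, -0.0, 90.0]
wrist_force: [0.4, 0.4, -1.1]
opening: 0.0551
time: 7.3
ee_pos: [0.5608, -0.0518, 0.2133]
tcp_rot: [179.7, 0.0, 90.0]
wrist_force: [0.8, 0.5, 0.7]
opening: 0.0851
top [147. 194.] 321 circ [508.1 177.  248.1] mean [0.5582 0.3912 0.0861]
top [203. 201.] 320 circ [538.2 239.4  27.6] mean [0.5382 0.239  0.0819]
top [636. 238.] 126 circ [ 431.5 -877.4   29.1] mean [ 0.4321 -0.8702  0.1507]
wrist [313. 210.] 1394 circ [560.6 -30.1  49.2] mean [ 0.5612 -0.061   0.1112]
[ 0.5617 -0.0519  0.2159] [1.795e+02 5.000e-02 9.000e+01]
```

```bash
python3 -m inch '[[0.291,-0.022,0,0,0,0,0],[0.291,-0.022,0,0,0,0,0],[0.291,-0.022,0,0,0,0,0],[0.291,-0.022,0,0,0,0,0],[0.291,-0.022,0,0,0,0,0],[0.291,-0.022,0,0,0,0,0],[0.291,-0.022,0,0,0,0,0],[0.291,-0.022,0,0,0,0,0],[0.291,-0.022,0,0,0,0,0],[0.291,-0.022,0,0,0,0,0]]'; python3 jar.py 4
```

```text
time: 8.23
ee_pos: [0.5378, 0.2392, 0.2075]
tcp_rot: [-179.9, 0.0, 90.0]
wrist_force: [-0.1, 0.5, -0.3]
opening: 0.0853
top [312. 192.] 343 circ [519.7 -56.6  65.7] mean [ 0.5577 -0.0524  0.1151]
top [203. 201.] 320 circ [500.7  99.5 171.1] mean [0.538  0.237  0.0909]
top [636. 238.] 124 circ [ 431.5 -877.6   31.5] mean [ 0.4329 -0.8712  0.1502]
wrist [339.  24.] 2640 circ [555.7 362.4  56. ] mean [0.5586 0.391  0.0813]
wrist [131. 156.] 1793 circ [432.5 291.5 106.2] mean [0.3568 0.2788 0.0822]
wrist [316. 192.] 2644 circ [537.8 261.2  48.3] mean [0.5394 0.2401 0.0812]
[0.538  0.2386 0.2078] [-1.7996e+02  3.0000e-02  8.9980e+01]
```

```bash
python3 -m inch '[[0.001,0.001,0.04,0,0,0,0],[0.001,0.001,0.08,0,0,0,0],[0.001,0.001,0.12,0,0,0,0],[0.001,0.001,0.15,0,0,0,0],[0.001,0.001,0.161,0,0,0,0],[0.001,0.001,0.161,0,0,0,0],[0.001,0.001,0.161,0,0,0,0]]' 40
python3 -m inch '[[0,0,0,0,0,0,1],[0,0,0,0,0,0,1],[0,0,0,0,0,0,1],[0,0,0,0,0,0,1],[0,0,0,0,0,0,1],[0,0,0,0,0,0,1],[0,0,0,0,0,0,1],[0,0,0,0,0,0,1],[0,0,-0.01,0,0,0,1],[0,0,-0.03,0,0,0,1],[0,0,-0.07,0,0,0,1],[0,0,-0.11,0,0,0,1]]'
python3 -m inch '[[0,0,-0.03,0,0,0,1],[0,0,-0.06,0,0,0,1],[-0.03,0.02,-0.06,0,0,0,1],[-0.07,0.05,-0.06,0,0,0,1],[-0.1,0.08,-0.06,0,0,0,1],[-0.14,0.1,-0.06,0,0,0,1],[-0.18,0.105,-0.06,0,0,0,1],[-0.208,0.105,-0.06,0,0,0,1],[-0.208,0.105,-0.06,0,0,0,1],[-0.208,0.105,-0.06,0,0,0,1]]'
```

```text
time: 8.92
ee_pos: [0.5396, 0.2396, 0.0486]
tcp_rot: [180.0, -0.0, 89.9]
wrist_force: [1.3, -0.1, 0.5]
opening: 0.0854
time: 9.92
ee_pos: [0.5381, 0.2399, 0.1583]
tcp_rot: [-179.9, 0.1, 90.0]
wrist_force: [2.0, -0.3, -2.0]
opening: 0.0553
time: 10.75
ee_pos: [0.6442, 0.0301, 0.218]
tcp_rot: [180.0, -0.0, 89.8]
wrist_force: [-0.6, 1.0, -2.9]
opening: 0.0547
```

```bash
python3 -m inch '[[0.001,0,0.03,0,0,0,1],[0.001,0,0.06,0,0,0,1],[0.001,0,0.085,0,0,0,1],[0.001,0,0.095,0,0,0,1],[0.001,0,0.105,0,0,0,1],[0.001,0,0.108,0,0,0,1],[0.001,0,0.108,0,0,0,1]]'
```

```text
time: 11.33
ee_pos: [0.6442, 0.0338, 0.1099]
tcp_rot: [180.0, -0.0, 90.0]
wrist_force: [-0.0, 0.9, -0.8]
opening: 0.055
```

```bash
python3 -m inch '[[0,0,0.01,0,0,0,1],[0,0,0.02,0,0,0,1],[0,0,0.031,0,0,0,1],[0,0,0.031,0,0,0,1]]'
python3 -m inch '[[0,0,0,0,0,0,0.2],[0,0,0,0,0,0,0.2],[0,0,0,0,0,0,0.2],[0,0,0,0,0,0,0.2],[0,0,0,0,0,0,0.2],[0,0,-0.03,0,0,0,0.2],[0,0,-0.07,0,0,0,0.2],[0,0,-0.11,0,0,0,0.1],[0,0,-0.13,0,0,0,0]]'
python3 -m inch '[[0.357,-0.085,0,0,0,0,0],[0.357,-0.085,0,0,0,0,0],[0.357,-0.085,0,0,0,0,0],[0.357,-0.085,0,0,0,0,0],[0.357,-0.085,0,0,0,0,0],[0.357,-0.085,0,0,0,0,0],[0.357,-0.085,0,0,0,0,0],[0.357,-0.085,0,0,0,0,0],[0.357,-0.085,0,0,0,0,0],[0.357,-0.085,0,0,0,0,0],[0.357,-0.085,0,0,0,0,0],[0.357,-0.085,0,0,0,0,0]]'; python3 jar.py 5
```

```text
time: 11.67
ee_pos: [0.6444, 0.0333, 0.078]
tcp_rot: [179.9, -0.0, 90.0]
wrist_force: [0.5, -0.1, -1.3]
opening: 0.0546
time: 12.42
ee_pos: [0.6447, 0.0333, 0.2136]
tcp_rot: [179.7, -0.0, 90.0]
wrist_force: [0.7, -0.3, 0.6]
opening: 0.0853
time: 13.42
ee_pos: [0.5591, 0.3901, 0.2081]
tcp_rot: [-180.0, 0.0, 90.0]
wrist_force: [0.6, 0.3, -0.2]
opening: 0.0856
top [279. 161.] 333 circ [641.9  32.4  27.6] mean [0.6421 0.0321 0.1112]
top [312. 192.] 340 circ [557.9 -52.1  27.1] mean [ 0.5585 -0.052   0.1113]
top [147. 194.] 321 circ [509.5 177.1 248.5] mean [0.5574 0.3885 0.0952]
top [636. 238.] 130 circ [ 431.5 -877.6   31.5] mean [ 0.4323 -0.8704  0.1509]
wrist [314. 188.] 2806 circ [557.6 413.4  47. ] mean [0.559  0.3945 0.0807]
wrist [138. 284.] 928 circ [444.8 365.  148.4] mean [0.3564 0.2835 0.0813]
[0.5594 0.3894 0.2083] [1.800e+02 2.000e-02 8.996e+01]
```

```bash
python3 -m inch '[[0.004,-0.001,0.04,0,0,0,0],[0.004,-0.001,0.08,0,0,0,0],[0.004,-0.001,0.12,0,0,0,0],[0.004,-0.001,0.15,0,0,0,0],[0.004,-0.001,0.161,0,0,0,0],[0.004,-0.001,0.161,0,0,0,0],[0.004,-0.001,0.161,0,0,0,0]]' 40
python3 -m inch '[[0,0,0,0,0,0,1],[0,0,0,0,0,0,1],[0,0,0,0,0,0,1],[0,0,0,0,0,0,1],[0,0,0,0,0,0,1],[0,0,0,0,0,0,1],[0,0,0,0,0,0,1],[0,0,0,0,0,0,1],[0,0,-0.01,0,0,0,1],[0,0,-0.03,0,0,0,1],[0,0,-0.07,0,0,0,1],[0,0,-0.11,0,0,0,1]]'
python3 -m inch '[[0,0,-0.03,0,0,0,1],[0,0,-0.06,0,0,0,1],[-0.361,0,-0.06,0,0,0,1],[-0.361,0,-0.06,0,0,0,1],[-0.361,0,-0.06,0,0,0,1],[-0.361,0,-0.06,0,0,0,1],[-0.361,0,-0.06,0,0,0,1],[-0.361,0,-0.06,0,0,0,1],[-0.361,0,-0.06,0,0,0,1],[-0.361,0,-0.06,0,0,0,1],[-0.361,0,-0.06,0,0,0,1],[-0.361,0,-0.06,0,0,0,1]]'
```

```text
time: 14.1
ee_pos: [0.5588, 0.3937, 0.0488]
tcp_rot: [180.0, -0.0, 89.9]
wrist_force: [0.0, 0.5, 0.6]
opening: 0.0853
time: 15.1
ee_pos: [0.5571, 0.3937, 0.1581]
tcp_rot: [-179.9, 0.1, 90.0]
wrist_force: [1.1, 1.0, -2.0]
opening: 0.0549
time: 16.1
ee_pos: [0.5578, 0.0286, 0.2188]
tcp_rot: [179.9, 0.1, 89.7]
wrist_force: [0.9, 0.5, -2.2]
opening: 0.0547
```

```bash
python3 -m inch '[[0,0.001,0.03,0,0,0,1],[0,0.001,0.06,0,0,0,1],[0,0.001,0.085,0,0,0,1],[0,0.001,0.095,0,0,0,1],[0,0.001,0.105,0,0,0,1],[0,0.001,0.108,0,0,0,1],[0,0.001,0.108,0,0,0,1]]'
```

```text
time: 16.68
ee_pos: [0.5593, 0.0335, 0.1099]
tcp_rot: [180.0, -0.0, 90.0]
wrist_force: [-1.0, -1.1, -1.7]
opening: 0.055
```

```bash
python3 -m inch '[[0,0,0.01,0,0,0,1],[0,0,0.02,0,0,0,1],[0,0,0.031,0,0,0,1],[0,0,0.031,0,0,0,1]]'
python3 -m inch '[[0,0,0,0,0,0,0.2],[0,0,0,0,0,0,0.2],[0,0,0,0,0,0,0.2],[0,0,0,0,0,0,0.2],[0,0,0,0,0,0,0.2],[0,0,-0.03,0,0,0,0.2],[0,0,-0.07,0,0,0,0.2],[0,0,-0.11,0,0,0,0.5],[0,0,-0.13,0,0,0,1],[0,0,-0.13,0,0,0,1]]'
python3 -m inch '[[0.04,0.01,0,0,0,0,1],[0.08,0.02,0,0,0,0,1],[0.116,0.042,0,0,0,0,1],[0.116,0.042,0,0,0,0,1],[0.116,0.042,0,0,0,0,1],[0.116,0.042,0,0,0,0,1],[0.116,0.042,0,0,0,0,1]]'
python3 jar.py 6
python3 - <<'E'
from h import *
p,d,o=snap('wrist'); P=cloud('wrist',d,o); H,S,V=hsv(p)
m=(V<60)&(P[...,2]>.08)&(P[...,2]<.097)&(abs(P[...,1]-.108)<.03)&(abs(P[...,0]-.6)<.05)
q=P[m]; print('paddle top',len(q),q.mean(0),np.percentile(q,[3,97],axis=0))
E
```

```text
time: 17.02
ee_pos: [0.5598, 0.0333, 0.0781]
tcp_rot: [179.9, -0.0, 90.0]
wrist_force: [0.4, -0.4, 0.8]
opening: 0.0553
time: 17.85
ee_pos: [0.5607, 0.0334, 0.214]
tcp_rot: [179.6, -0.0, 90.0]
wrist_force: [-0.7, -0.1, -0.1]
opening: 0.0325
time: 18.43
ee_pos: [0.6008, 0.1484, 0.2083]
tcp_rot: [-180.0, 0.0, 90.0]
wrist_force: [-0.2, 0.3, 0.4]
opening: 0.0001
top [279. 161.] 333 circ [558.9  -7.8 119.1] mean [0.6413 0.032  0.1156]
top [280. 193.] 338 circ [515.5  -7.   84.4] mean [0.5569 0.0311 0.1199]
top [312. 192.] 337 circ [519.8 -56.6  65.8] mean [ 0.5576 -0.0518  0.1198]
top [636. 238.] 130 circ [ 443.7 -472.8  407.7] mean [ 0.4327 -0.8576  0.1703]
wrist [82. 77.] 1325 circ [464.4 253.6 139.7] mean [0.3561 0.2776 0.0808]
[0.6008 0.1482 0.2086] [179.98   0.    89.94]
paddle top 688 [0.60227618 0.11170062 0.09005347] [[0.58010463 0.10629804 0.08179175]
 [0.6248431  0.11510485 0.09322994]]
```

View pics/wrist_6.png

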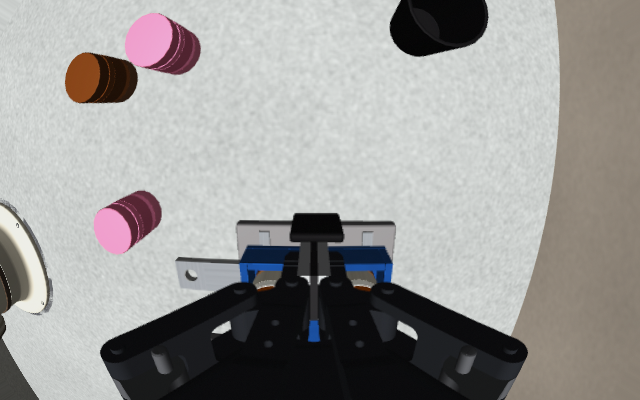

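```bash
python3 -m inch '[[0,0.001,0.04,0,0,0,1],[0,0.001,0.08,0,0,0,1],[0,0.001,0.12,0,0,0,1],[0,0.001,0.148,0,0,0,1],[0,0.001,0.148,0,0,0,1],[-0.01,0.001,0.148,0,0,0,1],[-0.02,0.001,0.148,0,0,0,1],[-0.025,0.001,0.148,0,0,0,1],[-0.03,0.001,0.148,0,0,0,1],[-0.035,0.001,0.148,0,0,0,1],[-0.04,0.001,0.148,0,0,0,1],[-0.045,0.001,0.148,0,0,0,1]]'
python3 -m inch '[[-0.008,0,0,0,0,0,1],[-0.016,0,0,0,0,0,1],[-0.024,0,0,0,0,0,1],[-0.032,0,0,0,0,0,1],[-0.04,0,0,0,0,0,1],[-0.048,0,0,0,0,0,1],[-0.056,0,0,0,0,0,1],[-0.064,0,0,0,0,0,1],[-0.072,0,0,0,0,0,1],[-0.08,0,0,0,0,0,1],[-0.085,0,0,0,0,0,1],[-0.09,0,0,0,0,0,1]]'
```

```text
time: 19.58
ee_pos: [0.6026, 0.1039, 0.0612]
tcp_rot: [179.9, -0.0, 90.0]
wrist_force: [1.5, 3.4, 1.8]
opening: -0.0004
time: 20.58
ee_pos: [0.6018, 0.0136, 0.0601]
tcp_rot: [-180.0, -0.0, 90.0]
wrist_force: [-2.3, 3.3, 1.4]
opening: -0.0001
```

```bash
python3 -m inch '[[-0.008,0,0,0,0,0,1],[-0.016,0,0,0,0,0,1],[-0.024,0,0,0,0,0,1],[-0.032,0,0,0,0,0,1],[-0.038,0,0,0,0,0,1],[-0.043,0,0,0,0,0,1],[-0.046,0,0,0,0,0,1],[-0.046,0,0,0,0,0,1]]'
python3 - <<'E'
from h import *
p,d,o=snap('top','top_7'); P=cloud('top',d); H,S,V=hsv(p); print(o['ee_pos'],o['wrist_force'])
for b,c,a in blobs((S<60)&(P[...,2]>.06)&(P[...,2]<.082)&(abs(P[...,1]+.1)<.12)&(P[...,0]<.52)&(P[...,0]>.4),20):
    q=P[b]; print(c.round(),a,q.mean(0).round(4),q.min(0).round(4),q.max(0).round(4))
cv2.imwrite('pics/top_7c.png',cv2.resize(p[120:270,230:430,::-1],None,fx=4,fy=4,interpolation=cv2.INTER_CUBIC))
E
```

```text
time: 21.25
ee_pos: [0.6023, -0.0327, 0.0603]
tcp_rot: [180.0, 0.0, 90.0]
wrist_force: [0.2, -0.1, -1.0]
opening: 0.0002
[ 0.60232086 -0.03269791  0.06034155] [ 0.16430352 -0.08741413 -1.02595552]
[333. 227.] 441 [ 0.4671 -0.1096  0.0738] [ 0.4262 -0.133   0.06  ] [ 0.5183 -0.0893  0.0819]
[364. 213.] 20 [ 0.5036 -0.1937  0.0749] [ 0.5033 -0.2192  0.0701] [ 0.5039 -0.1682  0.0786]
[334. 246.] 73 [ 0.4158 -0.1108  0.0781] [ 0.4102 -0.1322  0.0726] [ 0.4212 -0.0892  0.0819]
```

View pics/top_7c.png

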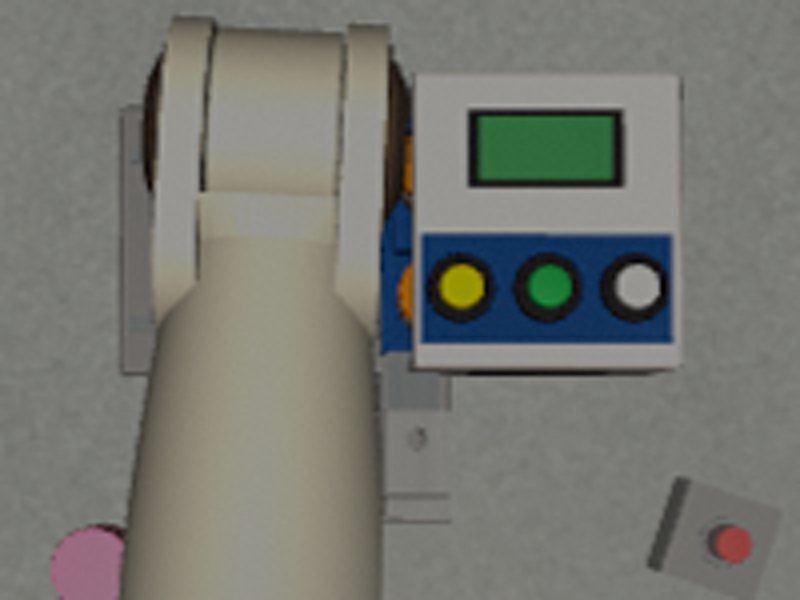

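```bash
python3 -m inch '[[-0.002,0,0,0,0,0,1],[-0.004,0,0,0,0,0,1],[-0.006,0,0,0,0,0,1],[-0.006,0,0,0,0,0,1]]'
python3 -m inch '[[-0.001,0,0,0,0,0,1],[-0.002,0,0,0,0,0,1],[-0.002,0,0,0,0,0,1]]'
python3 -m inch '[[-0.001,0,0,0,0,0,1],[-0.002,0,0,0,0,0,1],[-0.002,0,0,0,0,0,1]]'
```

```text
time: 21.63
ee_pos: [0.6024, -0.0378, 0.0605]
tcp_rot: [180.0, -0.0, 90.0]
wrist_force: [0.3, 1.3, -0.3]
opening: 0.0
time: 21.88
ee_pos: [0.6023, -0.0379, 0.0605]
tcp_rot: [180.0, -0.2, 90.1]
wrist_force: [1.3, 11.3, 1.0]
opening: -0.0001
time: 22.13
ee_pos: [0.6023, -0.0378, 0.0606]
tcp_rot: [180.0, -0.4, 90.2]
wrist_force: [1.3, 22.4, 1.5]
opening: 0.0002
```

```bash
python3 -m inch '[[0.03,0,0,0,0,0,1],[0.07,0,0,0,0,0,1],[0.07,0,-0.04,0,0,0,1],[0.07,0,-0.08,0,0,0,1],[0.07,0,-0.12,0,0,0,1],[0.07,0,-0.17,0,0,0,1],[0.07,0,-0.17,0,0,0,1],[0.07,0,-0.17,0,0,0,1]]'
python3 -m inch '[[-0.138,-0.192,0,0,0,1.571,0.3],[-0.138,-0.192,0,0,0,1.571,0.3],[-0.138,-0.192,0,0,0,1.571,0.3],[-0.138,-0.192,0,0,0,1.571,0.3],[-0.138,-0.192,0,0,0,1.571,0.3],[-0.138,-0.192,0,0,0,1.571,0.3],[-0.138,-0.192,0,0,0,1.571,0.3],[-0.138,-0.192,0,0,0,1.571,0.3],[-0.138,-0.192,0,0,0,1.571,0.3],[-0.138,-0.192,0,0,0,1.571,0.3],[-0.138,-0.192,0,0,0,1.571,0.3],[-0.138,-0.192,0,0,0,1.571,0.3]]'
```

```text
time: 22.8
ee_pos: [0.6034, 0.0281, 0.2345]
tcp_rot: [179.6, 0.0, 90.0]
wrist_force: [1.2, 0.1, -0.2]
opening: -0.0003
time: 23.8
ee_pos: [0.4096, -0.11, 0.2289]
tcp_rot: [180.0, 0.1, 3.7]
wrist_force: [0.1, -0.4, -0.9]
opening: 0.0602
```

```bash
python3 -m inch '[[0,0,0,0,0,0.065,0.3],[0,0,0,0,0,0.065,0.3],[0,0,0,0,0,0.065,0.3]]'
python3 - <<'E'
from h import *
p,d,o=snap('wrist','wrist_8'); P=cloud('wrist',d,o); np.savez('w8.npz',p=p,d=d,e=o['ee_pos'],r=o['tcp_rot'])
m=(P[...,2]>.072)&(P[...,2]<.084)&(abs(P[...,0]-.46)<.06)&(abs(P[...,1]+.11)<.03)
q=P[m]; print(o['ee_pos'],o['tcp_rot'],len(q),q.min(0),q.max(0))
f=np.argwhere(m); a,b=f.min(0)-40,f.max(0)+40; a=np.maximum(a,0); print(a,b)
c=p[a[0]:b[0],a[1]:b[1],::-1]; k=min(800/c.shape[1],600/c.shape[0]); print(k); cv2.imwrite('pics/w8c.png',cv2.resize(c,None,fx=k,fy=k))
E
```

```text
time: 24.05
ee_pos: [0.4098, -0.1098, 0.2293]
tcp_rot: [-180.0, 0.1, 0.5]
wrist_force: [-0.3, -0.4, 0.1]
opening: 0.0596
[ 0.40975961 -0.10982171  0.22931455] [-1.79998177e+02  7.81250125e-02  4.64720876e-01] 3187 [ 0.40811417 -0.13971235  0.07203698] [ 0.50763578 -0.08930058  0.08336355]
[ 45 252] [228 386]
3.278688524590164
```

View pics/w8c.png

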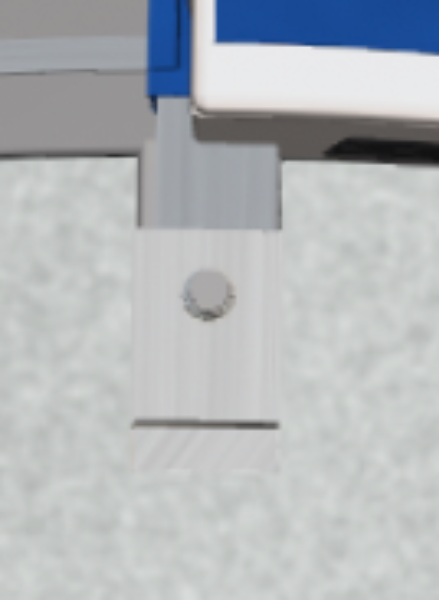

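Run:
```python
from h import *
f=np.load('w8.npz'); o=dict(ee_pos=f['e'],tcp_rot=f['r'])
print(plane('wrist',[[252+208.5/3.2787-.35,45+294.5/3.2787-.35]],.078,o))
g=cv2.cvtColor(f['p'],cv2.COLOR_RGB2GRAY)[118:150,298:333].astype(int); np.set_printoptions(linewidth=250)
print(g[4:28])
u0=(230/4+334.5-57.5); print('top',plane('top',[[230+418/4-.4,120+437/4-.4]],.078))
```

```text
[[ 0.46074071 -0.11161062  0.078     ]]
[[199 199 199 203 201 201 202 201 199 198 201 201 201 202 201 199 199 202 199 195 197 199 197 195 196 199 199 196 197 200 202 205 205 206 203]
 [199 199 199 202 201 201 202 201 198 198 201 201 202 202 201 199 200 202 199 196 197 199 197 195 196 198 199 196 197 200 202 204 206 206 203]
 [199 199 199 201 201 201 203 201 198 198 200 201 202 202 200 199 199 202 199 196 197 199 197 195 196 199 199 196 197 200 202 205 206 206 202]
 [200 200 200 202 201 201 202 201 198 197 200 200 201 202 201 199 199 202 198 196 196 199 197 195 197 199 198 196 197 199 202 205 206 206 202]
 [200 199 200 202 201 200 201 200 198 197 200 200 201 201 199 192 194 195 194 193 195 199 196 194 196 199 199 196 197 199 202 205 205 206 202]
 [200 200 200 202 201 200 201 201 198 197 200 200 199 196 189 179 182 181 182 185 187 193 195 195 196 198 199 196 197 200 203 205 206 206 203]
 [200 200 200 202 201 200 202 201 199 198 200 199 189 175 167 170 170 170 170 170 171 176 191 194 196 199 199 197 198 200 202 205 205 205 203]
 [200 199 200 202 201 200 201 201 199 198 200 188 173 167 1
[... 1716 characters left out ...]
26 144 117 114  95  83 105 142 183 191 196 199 199 197 199 202 204 205 207 205 201]
 [201 200 200 202 201 200 202 200 198 198 199 200 200 200 191 164 113 125 132 157 194 195 195 195 198 200 198 197 200 202 204 205 207 206 201]
 [201 200 201 202 201 201 203 201 198 197 199 199 201 201 198 194 188 189 187 188 196 198 196 195 197 200 198 198 199 201 204 206 207 206 201]
 [200 200 200 202 201 200 203 201 198 197 199 199 201 202 201 199 200 199 195 194 196 198 197 196 198 199 198 198 200 202 204 206 208 206 201]
 [201 200 201 202 201 200 203 201 198 199 200 199 201 202 201 200 200 199 197 195 196 199 197 196 198 200 198 197 200 202 204 205 208 205 201]]
top [[ 0.4615276  -0.11134812  0.078     ]]
```

Fork hole at pixel (315,134) → (0.461, −0.1115), and the top view agrees. On to the pin.

```bash
python3 -m inch '[[-0.019,0.205,0.02,0,0,0,0.3],[-0.019,0.205,0.02,0,0,0,0.3],[-0.019,0.205,0.02,0,0,0,0.3],[-0.019,0.205,0.02,0,0,0,0.3],[-0.019,0.205,0.02,0,0,0,0.3],[-0.019,0.205,0.02,0,0,0,0.3],[-0.019,0.205,0.02,0,0,0,0.3],[-0.019,0.205,0.02,0,0,0,0.3]]'
cat > pin.py <<'E'
from h import *
p,d,o=snap('wrist','wrist_pin'); P=cloud('wrist',d,o); H,S,V=hsv(p); print(o['ee_pos'],o['tcp_rot'])
for b,c,a in blobs(((H<6)|(H>174))&(S>120)&(V>80)&(P[...,2]>.06),40):
    q=P[b]; t=np.percentile(q[:,2],90); q=q[q[:,2]>t-.006]; print(c.round(),a,len(q),q.mean(0).round(4),(np.percentile(q,2,axis=0)/2+np.percentile(q,98,axis=0)/2).round(4))
E
python3 pin.py
```

```text
time: 24.77
ee_pos: [0.392, -0.3146, 0.2099]
tcp_rot: [-180.0, 0.0, 0.4]
wrist_force: [-0.5, -0.1, -0.5]
opening: 0.0598
[ 0.3920241  -0.3146485   0.20990892] [-1.79956378e+02  3.87575970e-02  3.57851906e-01]
[315. 203.] 627 611 [ 0.3914 -0.3164  0.1108] [ 0.3909 -0.3167  0.1099]
[517. 198.] 188 188 [ 0.3934 -0.5189  0.0974] [ 0.3936 -0.5191  0.0971]
[488. 200.] 220 218 [ 0.391  -0.483   0.0973] [ 0.3911 -0.483   0.0971]
[456. 202.] 255 254 [ 0.3889 -0.4465  0.0983] [ 0.3885 -0.4468  0.0973]
[420. 204.] 282 281 [ 0.3866 -0.4107  0.0982] [ 0.3863 -0.4112  0.097 ]
```

```bash
python3 -m inch '[[-0.001,0.002,0.04,0,0,0,0.3],[-0.001,0.002,0.08,0,0,0,0.3],[-0.001,0.002,0.11,0,0,0,0.3],[-0.001,0.002,0.133,0,0,0,0.3],[-0.001,0.002,0.133,0,0,0,0.3],[-0.001,0.002,0.133,0,0,0,0.3]]' 40
python3 -m inch '[[0,0,0,0,0,0,1],[0,0,0,0,0,0,1],[0,0,0,0,0,0,1],[0,0,0,0,0,0,1],[0,0,0,0,0,0,1],[0,0,0,0,0,0,1],[0,0,0,0,0,0,1]]'
python3 -m inch '[[0,0,-0.03,0,0,0,1],[0,0,-0.06,0,0,0,1],[0,0,-0.09,0,0,0,1],[0,0,-0.13,0,0,0,1],[0,0,-0.13,0,0,0,1],[0,0,-0.13,0,0,0,1]]'
```

```text
time: 25.32
ee_pos: [0.3913, -0.3155, 0.0774]
tcp_rot: [-180.0, 0.1, 0.5]
wrist_force: [0.7, 0.5, 0.6]
opening: 0.0596
time: 25.9
ee_pos: [0.3922, -0.3173, 0.0794]
tcp_rot: [179.9, -0.2, 0.3]
wrist_force: [-0.3, 2.3, 5.8]
opening: 0.0229
time: 26.4
ee_pos: [0.3923, -0.3177, 0.2104]
tcp_rot: [179.8, -0.2, 0.3]
wrist_force: [0.3, 0.3, -1.4]
opening: 0.0227
```

```bash
python3 -m inch '[[0.071,-0.206,0,0,0,0,1],[0.071,-0.206,0,0,0,0,1],[0.071,-0.206,0,0,0,0,1],[0.071,-0.206,0,0,0,0,1],[0.071,-0.206,0,0,0,0,1],[0.071,-0.206,0,0,0,0,1],[0.071,-0.206,0,0,0,0,1],[0.071,-0.206,0,0,0,0,1],[0.071,-0.206,0,0,0,0,1],[0.071,-0.206,0,0,0,0,1]]'
python3 -m inch '[[0,0,0.02,0,0,0,1],[0,0,0.03,0,0,0,1],[0,0,0.03,0,0,0,1],[0,0,0.03,0,0,0,1],[0,0,0.03,0,0,0,1]]'
python3 - <<'E'
from h import *
p,d,o=snap('scene','scene_9'); print(o['ee_pos'],o['tcp_rot'])
i=optics.camera_info('scene'); K=i['camera_matrix']; X=(np.array([.461,-.1115,.078])-i['xyz'])@Rm(i['attitude']); u,v=(K@X/X[2])[:2]; print(u,v)
u,v=int(u),int(v); a=cv2.resize(p[v-60:v+30,u-50:u+50,::-1],None,fx=4,fy=4,interpolation=cv2.INTER_CUBIC)
p,d,o=snap('wrist','wrist_9'); b=p[:400,140:540,::-1]; cv2.imwrite('pics/pair9.png',np.hstack([a[:360],cv2.resize(b,(360,360))]))
E
```

```text
time: 27.23
ee_pos: [0.4607, -0.1116, 0.2069]
tcp_rot: [180.0, 0.0, 0.2]
wrist_force: [0.5, 1.1, -1.4]
opening: 0.0232
time: 27.65
ee_pos: [0.4611, -0.1109, 0.1779]
tcp_rot: [180.0, -0.0, 0.3]
wrist_force: [0.9, 0.2, -1.6]
opening: 0.0227
[ 0.46105672 -0.11087589  0.17785216] [ 1.79993199e+02 -1.98988225e-02  2.91831712e-01]
309.8388490716596 191.79489297666223
```

View pics/pair9.png

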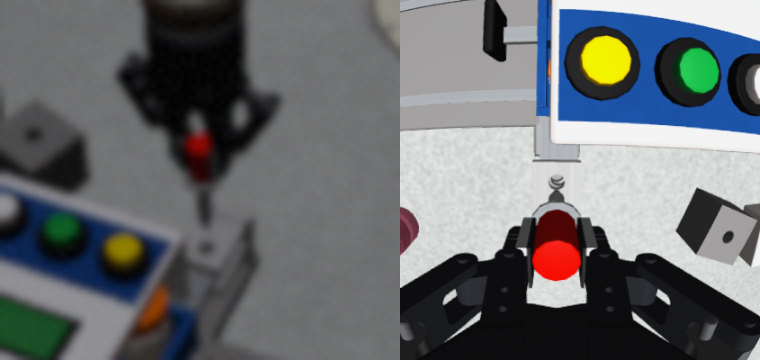

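```bash
python3 -m inch '[[0,0,0.01,0,0,0,1],[0,0,0.02,0,0,0,1],[0,0,0.03,0,0,0,1],[0,0,0.037,0,0,0,1],[0,0,0.037,0,0,0,1]]'
python3 -m inch '[[0,0,0.004,0,0,0,1],[0,0,0.008,0,0,0,1],[0,0,0.012,0,0,0,1],[0,0,0.012,0,0,0,1]]'
```

```text
time: 28.17
ee_pos: [0.4605, -0.1103, 0.1381]
tcp_rot: [-180.0, 0.1, 0.3]
wrist_force: [1.7, -0.9, -2.0]
opening: 0.0227
time: 28.5
ee_pos: [0.461, -0.1106, 0.1276]
tcp_rot: [180.0, 0.0, 0.3]
wrist_force: [1.5, -2.1, -0.7]
opening: 0.0229
```

```bash
python3 -m inch '[[0,0.0007,0.005,0,0,0,1],[0,0.0007,0.01,0,0,0,1],[0,0.0007,0.015,0,0,0,1],[0,0.0007,0.02,0,0,0,1],[0,0.0007,0.025,0,0,0,1],[0,0.0007,0.03,0,0,0,1],[0,0.0007,0.03,0,0,0,1]]'
```

```text
time: 29.08
ee_pos: [0.461, -0.1111, 0.0972]
tcp_rot: [-180.0, 0.0, 0.3]
wrist_force: [3.0, -2.6, -3.3]
opening: 0.0228
```

```bash
python3 -m inch '[[0,0.0005,0.002,0,0,0,1],[0,0.0005,0.004,0,0,0,1],[0,0.0005,0.006,0,0,0,1],[0,0.0005,0.007,0,0,0,1],[0,0.0005,0.007,0,0,0,1]]'
```

```text
time: 29.5
ee_pos: [0.4611, -0.1115, 0.0914]
tcp_rot: [-180.0, -0.0, 0.3]
wrist_force: [1.9, -0.2, 0.1]
opening: 0.0226
```

```bash
python3 -m inch '[[0,0,0,0,0,0,0.4],[0,0,0,0,0,0,0.4],[0,0,0,0,0,0,0.4],[0,0,0,0,0,0,0.4],[0,0,-0.01,0,0,0,0.4],[0,0,-0.05,0,0,0,0.4],[0,0,-0.09,0,0,0,0.4],[0,0,-0.12,0,0,0,0.4],[0,0,-0.13,0,0,0,0.4],[0,0,-0.13,0,0,0,0.4]]'
python3 pin.py
python3 - <<'E'
from h import *
p=cv2.imread('pics/wrist_pin.png'); p2,_,_=snap('scene','scene_10'); a=cv2.resize(p2[132:222,260:360,::-1],None,fx=4,fy=4,interpolation=cv2.INTER_CUBIC); cv2.imwrite('pics/pair10.png',np.hstack([a,cv2.resize(p[:,140:540],(360,360))]))
E
```

```text
time: 30.33
ee_pos: [0.4621, -0.1119, 0.2248]
tcp_rot: [179.9, -0.3, 0.3]
wrist_force: [0.3, 0.0, -0.4]
opening: 0.0514
[ 0.46214849 -0.11188569  0.22481897] [179.93002855  -0.28553252   0.33469212]
[313. 203.] 602 588 [ 0.4611 -0.1119  0.1245] [ 0.4602 -0.112   0.1217]
[601. 245.] 64 64 [ 0.3932 -0.5189  0.0976] [ 0.3934 -0.519   0.0975]
[587. 249.] 73 72 [ 0.391  -0.4831  0.0977] [ 0.391  -0.4832  0.0977]
[571. 252.] 92 89 [ 0.3906 -0.4432  0.1006] [ 0.3885 -0.4468  0.0972]
[553. 256.] 105 102 [ 0.3864 -0.4109  0.0975] [ 0.3861 -0.4107  0.0972]
```

View pics/pair10.png

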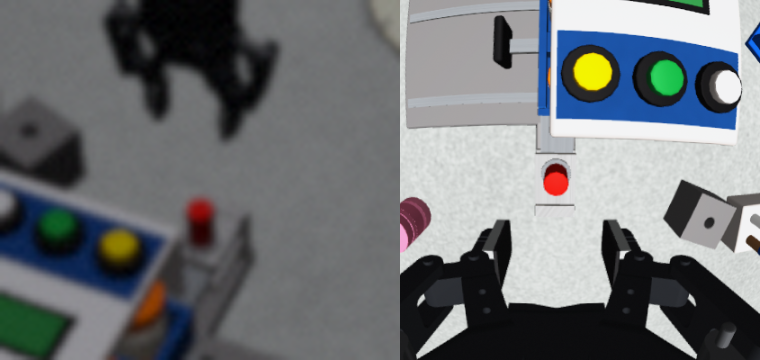

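Pin upright in the fork in both views (knob at (200,215) left, (556,180) right). Check the knob height and key positions numerically.

Run:
```python
from h import *
p,d,o=snap('wrist'); P=cloud('wrist',d,o); H,S,V=hsv(p); print(o['ee_pos'],o['tcp_rot'])
m=((H<6)|(H>174))&(S>120)&(V>180)&(abs(P[...,1]+.11)<.03); q=P[m]; z=q[:,2]; print('knob z pct',np.percentile(z,[50,70,80,90]).round(4))
t=q[abs(z-np.percentile(z,70))<.002]; print(t.mean(0),(t.min(0)+t.max(0))/2)
for n,mm in (('y',(H>22)&(H<34)&(S>150)),('g',(H>50)&(H<75)&(S>150)),('w',(S<40)&(V>120)&(P[...,2]>.165)),('collar/fork',(S<60)&(abs(P[...,2]-.08)<.006)&(P[...,0]<.5)&(abs(P[...,1]+.11)<.03))):
    for b,c,a in blobs(mm&(P[...,2]<.19)&(P[...,2]>.07),150):
        q=P[b]; print(n,c.round(),a,np.median(q,axis=0).round(4),(q.min(0)/2+q.max(0)/2).round(4))
```

```text
[ 0.46106093 -0.11163724  0.22082303] [-1.79997503e+02  1.45821275e-02  3.32792398e-01]
knob z pct [0.1221 0.1225 0.1228 0.1231]
[ 0.45990532 -0.11200123  0.12214963] [ 0.45929864 -0.11213101  0.12246158]
y [355.  77.] 1542 [ 0.5552 -0.1364  0.1745] [ 0.5562 -0.1378  0.17  ]
g [437.  84.] 1399 [ 0.5546 -0.1896  0.1745] [ 0.5558 -0.1937  0.1703]
w [508.  94.] 887 [ 0.5545 -0.2453  0.1747] [ 0.5547 -0.25    0.171 ]
collar/fork [312. 206.] 2306 [ 0.4383 -0.11    0.0782] [ 0.444  -0.1111  0.08  ]
```

```bash
python3 -m inch '[[0.02,0.03,0,0,0,0,1],[0.05,0.07,0,0,0,0,1],[0.08,0.1,0,0,0,0,1],[0.093,0.136,0,0,0,0,1],[0.093,0.136,0,0,0,0,1],[0.093,0.136,0,0,0,0,1],[0.093,0.136,0,0,0,0,1],[0.093,0.136,0,0,0,0,1],[0.093,0.136,0.02,0,0,0,1],[0.093,0.136,0.035,0,0,0,1],[0.093,0.136,0.035,0,0,0,1],[0.093,0.136,0.035,0,0,0,1]]'
```

```text
time: 31.48
ee_pos: [0.5541, -0.2458, 0.1866]
tcp_rot: [-180.0, 0.0, 0.4]
wrist_force: [-0.2, 0.1, -0.3]
opening: -0.0
```

```bash
python3 -m inch '[[0.001,0.001,0.006,0,0,0,1],[0.001,0.001,0.012,0,0,0,1],[0.001,0.001,0.016,0,0,0,1],[0.001,0.001,0.018,0,0,0,1],[0.001,0.001,0.018,0,0,0,1],[0.001,0.001,0.018,0,0,0,1]]'
```

```text
time: 31.98
ee_pos: [0.5563, -0.248, 0.1691]
tcp_rot: [180.0, -0.1, 0.3]
wrist_force: [1.1, 0.9, 4.7]
opening: -0.0001
```

```bash
python3 -m inch '[[0,0,0.001,0,0,0,1],[0,0,0.002,0,0,0,1],[0,0,0.003,0,0,0,1],[0,0,0.003,0,0,0,1],[0,0,0.003,0,0,0,1]]'
```

```text
time: 32.4
ee_pos: [0.5564, -0.2481, 0.1683]
tcp_rot: [179.9, -0.2, 0.3]
wrist_force: [-2.1, 3.5, 18.8]
opening: 0.0001
```

```bash
python3 -m inch '[[0,0,-0.015,0,0,0,1],[0,0,-0.03,0,0,0,1],[0,-0.03,-0.03,0,0,0,1],[0,-0.07,-0.03,0,0,0,1],[0,-0.1,-0.03,0,0,0,1],[0,-0.112,-0.03,0,0,0,1],[0,-0.112,-0.03,0,0,0,1],[0,-0.112,-0.03,0,0,0,1],[0,-0.112,-0.02,0,0,0,1],[0,-0.112,-0.012,0,0,0,1],[0,-0.112,-0.012,0,0,0,1]]'
python3 -m inch '[[0,0,0.005,0,0,0,1],[0,0,0.009,0,0,0,1],[0,0,0.01,0,0,0,1],[0,0,0.011,0,0,0,1],[0,0,0.012,0,0,0,1],[0,0,0.012,0,0,0,1],[0,0,0.012,0,0,0,1]]'
```

```text
time: 33.32
ee_pos: [0.5545, -0.137, 0.1746]
tcp_rot: [-180.0, 0.2, 0.3]
wrist_force: [0.5, -0.6, 1.2]
opening: -0.0003
time: 33.9
ee_pos: [0.5551, -0.137, 0.1683]
tcp_rot: [179.9, -0.2, 0.3]
wrist_force: [-9.1, -1.9, 20.0]
opening: -0.0001
```

Yellow bottomed at the same height. Now green.

```bash
python3 -m inch '[[0,0,-0.015,0,0,0,1],[0,0,-0.03,0,0,0,1],[0,0.03,-0.03,0,0,0,1],[0,0.055,-0.03,0,0,0,1],[0,0.055,-0.03,0,0,0,1],[0,0.055,-0.03,0,0,0,1],[0,0.055,-0.02,0,0,0,1],[0,0.055,-0.012,0,0,0,1],[0,0.055,-0.012,0,0,0,1]]'
python3 -m inch '[[0,0,0.005,0,0,0,1],[0,0,0.009,0,0,0,1],[0,0,0.01,0,0,0,1],[0,0,0.011,0,0,0,1],[0,0,0.012,0,0,0,1],[0,0,0.012,0,0,0,1],[0,0,0.012,0,0,0,1]]'
python3 -m inch '[[0,0,-0.02,0,0,0,1],[0,0,-0.06,0,0,0,1],[0,0,-0.1,0,0,0,1],[-0.04,0.03,-0.1,0,0,0,1],[-0.08,0.06,-0.1,0,0,0,1],[-0.12,0.1,-0.1,0,0,0,1],[-0.16,0.14,-0.1,0,0,0,1],[-0.2,0.18,-0.1,0,0,0,1],[-0.2,0.18,-0.1,0,0,0,1],[-0.2,0.18,-0.1,0,0,0,1],[-0.2,0.18,-0.1,0,0,0,1]]'
python3 - <<'E'
from h import *
p,d,o=snap('top','top_11'); P=cloud('top',d); H,S,V=hsv(p); print(o['ee_pos'])
for n,mm in (('y',(H>22)&(H<34)&(S>150)),('g',(H>50)&(H<75)&(S>150)),('red',((H<6)|(H>174))&(S>120)&(V>80)&(P[...,1]>-.3)),('w',(S<40)&(V>120)&(P[...,2]>.165)),('orange',(H>8)&(H<20)&(S>150)&(V>100))):
    for b,c,a in blobs(mm&(P[...,2]<.2)&(P[...,2]>.07)&(P[...,1]>-.35),15):
        print(n,c.round(),a,np.median(P[b],axis=0).round(4))
a=p[110:280,130:480,::-1]; q,_,_=snap('scene','scene_11'); b=q[120:300,170:470,::-1]
cv2.imwrite('pics/fin.png',np.vstack([cv2.resize(a,(620,300)),cv2.resize(b,(620,300))]))
E
```

```text
time: 34.65
ee_pos: [0.5549, -0.1902, 0.1747]
tcp_rot: [-179.9, 0.2, 0.4]
wrist_force: [-0.4, 1.1, -0.8]
opening: 0.0002
time: 35.23
ee_pos: [0.5555, -0.1905, 0.1683]
tcp_rot: [180.0, -0.2, 0.4]
wrist_force: [-6.8, 4.8, 20.6]
opening: 0.0002
time: 36.15
ee_pos: [0.354, -0.3745, 0.2652]
tcp_rot: [180.0, 0.0, 0.1]
wrist_force: [0.9, 0.4, -0.5]
opening: 0.0001
[ 0.35399148 -0.37454042  0.26519032]
y [345. 191.] 107 [ 0.5551 -0.136   0.1747]
g [367. 191.] 103 [ 0.5549 -0.1909  0.1748]
red [335. 230.] 65 [ 0.4584 -0.112   0.1225]
w [389. 191.] 87 [ 0.5543 -0.246   0.1747]
```

View pics/fin.png

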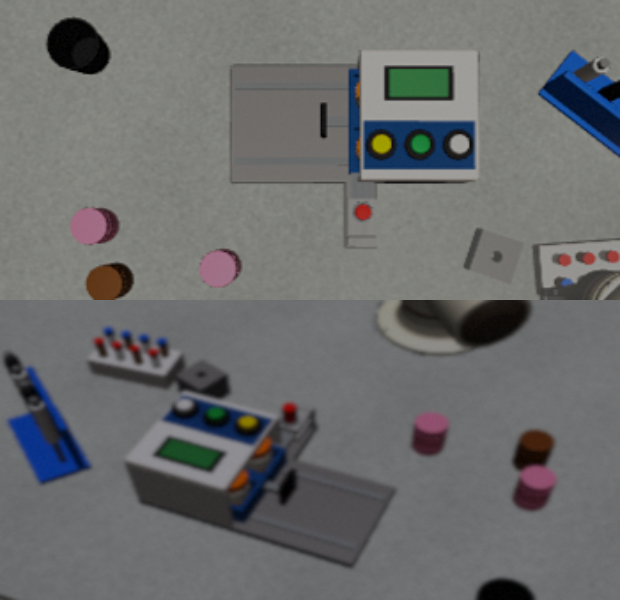

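```bash
python3 -c "
from workcell import order; print(order.job_done())"
```

```text
the job is handed in; nothing more can be done
None
```

The job is done and handed in at about 36 s of robot time; the system reports no verdict, so I can only go by my own checks.

- **Jars:** Three orange jars were on the bench, and all three now stand in pockets of the carriage. Before the push, the lids measured about 111 mm above the bench (110 expected for a seated jar). In the last pictures no orange jar is left on the bench. Two lids show at the hood edge, but the third is under the hood, so I couldn't see it after the push.
- **Carriage:** I pushed it until it hit the hard stop, where the force rose to 22 N with no further movement.
- **Pin:** It is in the fork, let go and upright. The knob top measured about 122.5 mm (122 expected with the collar flush), and it is within about 3 mm of the hole in the top view.
- **Keys:** I pressed white, yellow, then green, each down about 6 mm to its stop at 19–21 N. Afterwards all three tops read 174.7–174.8 mm, so they are back up.

No check failed. The look-alike jars, pen cup, pipette stand and tube rack appear where they were, judging by the pictures only. The robot ended clear of everything.

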